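# Snap the long fuse link into the clip fixture

## Task

Take the longer of the two white fuse links and press it straight down between the spring clips of the test fixture until both ends snap in and it sits level on the saddle, then let go. Press gently, by feel: the clips need up to about 20 N to snap, the height of the clip carriage is not known beforehand, and you must never push with more than 25 N. Leave the shorter fuse and the loose parts where they are.

Things in the scene. Friction and masses are not known exactly. Their poses are not given: they have to be found in the camera images.
- fuse_long: Longer fuse link, 0.1 kg, on the left bench: white ceramic block 26 (x) x 56 (y) x 40 (z) mm; from each end a 10 mm square copper bar, turned edge down (45 degree chamfers, 14 mm wide at its axis, axis 14 mm above the underside), stands out 22 mm: 100 mm overall. Origin: centre of the underside, y along its length, z up; both ends alike. Grasp the block across x.
- fuse_short: The shorter fuse link, same section but too short for the fixture: block 26 x 40 x 40 mm, 68 mm overall along y. Same frame. The two fuses may have changed places. To be left alone. Mind the tall instrument rack at the back of the right bench (beyond x = 0.63 m, y -0.4 to 0.05 m): cross between the benches in front of it, at about x = 0.45 m.
- fixture: Test fixture on the right bench: dark base plate 80 (x) x 150 (y) x 10 (z) mm; origin: centre of its underside, z up, y along it. On two posts (y = +-63 mm, tops at z 60) a black clip carriage is locked at an unreported height: its rigid saddle (26 x 62 mm, central), on which the fuse's block comes to rest, is 36 to 52 mm above the bench. It does not give under load. Fuse y goes along fixture y.
- clips_left (a point): Point on top of the fixture's base plate, straight below the pair of copper spring clips at its +y end (fixture x 0, y +40, z 10 mm). Each jaw is an upright leaf 12 mm wide with an inward round bead, radius 2.5 mm, 17.5 mm above the saddle; the two beads stand 5 mm apart when empty; jaw tips about 23 mm above the saddle. The end bars enter from above.
- clips_right (a point): The same point below the pair at the -y end (y -40 mm). Going down, the bars meet the beads with the fuse 9 mm above home; the push (both pairs) grows to 10 to 20 N until the bars' widest part passes the beads 3.5 mm above home, then drops at once and the jaws draw the fuse down to the saddle. A fuse not snapped in is pushed up again.
- jaw_left_near (a joint): Spring jaw, one of four: at the +y end of the fixture, on its -x side. Value = outward swing in rad, 0 when empty or with a fuse merely lying on top; about 0.16 as the widest part of an end bar passes its bead; about 0.07 when the bar has snapped in and lies home below the bead (0.035 more or less for each mm the fuse sits off centre).
- jaw_left_far (a joint): Spring jaw, one of four: at the +y end of the fixture, on its +x side. Value = outward swing in rad, 0 when empty or with a fuse merely lying on top; about 0.16 as the widest part of an end bar passes its bead; about 0.07 when the bar has snapped in and lies home below the bead (0.035 more or less for each mm the fuse sits off centre).
- jaw_right_near (a joint): Spring jaw, one of four: at the -y end of the fixture, on its -x side. Value = outward swing in rad, 0 when empty or with a fuse merely lying on top; about 0.16 as the widest part of an end bar passes its bead; about 0.07 when the bar has snapped in and lies home below the bead (0.035 more or less for each mm the fuse sits off centre).
- jaw_right_far (a joint): Spring jaw, one of four: at the -y end of the fixture, on its +x side. Value = outward swing in rad, 0 when empty or with a fuse merely lying on top; about 0.16 as the widest part of an end bar passes its bead; about 0.07 when the bar has snapped in and lies home below the bead (0.035 more or less for each mm the fuse sits off centre).
- relay: Loose blue relay cube 28 x 28 x 30 mm, origin at the centre of its underside; a bystander to be left alone.
- brick: Loose small white power module 40 x 70 x 23 mm, origin at the centre of its underside; a bystander to be left alone.
Not all that is in view belongs to the job. What is shaped like the fuse_long but black is not meant.

How it is judged:
At the end, for the whole second after the job is handed in: The long fuse lies snapped home and at rest: in each pair at least one jaw above 0.05 rad and none above 0.17, underside 31 to 56 mm above the fixture's underside, centred within 2.5 mm across and 6 mm along the fixture, level within 0.05 rad, in line within 0.06 rad (value of joint any of jaw_left_near, jaw_left_far above 0.05 rad and value of joint any of jaw_right_near, jaw_right_far above 0.05 rad and value of joint each of jaw_left_near, jaw_left_far, jaw_right_near, jaw_right_far below 0.17 rad and z of fuse_long in the frame of fixture between 0.031 and 0.056 m and x of fuse_long in the frame of fixture between -0.0025 and 0.0025 m and y of fuse_long in the frame of fixture between -0.006 and 0.006 m and angle between fuse_long's own z axis and vertical below 0.05 rad and angle between the y axis of fuse_long and the y axis of fixture, either way round below 0.06 rad and linear speed of fuse_long below 0.02 m/s); the robot touches nothing.
It fails at once if the long fuse is pushed too hard into the fixture: contact forces between them, the clips' own pressure of some 22 N included, add up to more than 50 N (a push of about 27 N on the saddle) (contact force between fuse_long and fixture above 50 N).
It fails at once if the short fuse is moved more than 30 mm (distance of fuse_short from where it was at the start of the episode above 0.03 m).
It fails at once if the relay or the power module is moved more than 30 mm (distance of any of relay, brick from where it was at the start of the episode above 0.03 m).
It also fails if it takes over 54 s, if anything falls off the work surface, if the arm or the gripper's body presses on something with over 40 N, if the wrist force passes 120 N, or if a joint passes its speed limit or range.

## Robot

A 7-joint arm with a two-finger parallel gripper is mounted at the origin on a cart in front of the work surface, level with it; the furniture and walls round the work are solid. World frame = base frame: x ahead of the robot, y to its left, z up, the work surface at z = 0. Lengths are in m, angles in rad, forces in N, time in s.
With the tool pointing down it reaches from about 0.4 to 0.85 m from the base axis. Payload 10.4 kg.
Tool frame: the origin (TCP) lies on the centre line of the jaws, within the pads' length; the fingertips stand 11 mm ahead of it and the grasp point (between the pads) lies 8 mm behind it; z points along the fingers, y is the line along which they close (so a half turn about z gives the same grasp; the last joint's range is limited). The gripper opens to 87 mm and grips with 3 to 60 N. Pads are 19 mm wide; open, the fingers measure 117 mm over their backs; the gripper's body (75 mm by 190 mm) begins 51 mm behind the grasp point.
Start: joints at [1.165, 0.332, -0.065, 1.46, 0.022, 1.35, -0.088], TCP at [0.233, -0.58, 0.208] pointing down, gripper open.
Joint ranges: [-2.6, 2.6], [-0.5, 2.12], [-1.47, 1.34], [0.16, 2.42], [-1.27, 4.41], [0.06, 2.06], [-2.6, 2.6]. Speed limits (rad/s): [2.22, 2.22, 2.79, 2.79, 3.14, 3.14, 3.14].

## Interface

Orientations are given as a unit quaternion [x, y, z, w].
In Python, from bench import r gives the robot as it stands.
- The arm moves only by the shell command python3 -m pendant 'ROWS' [OPENING] [FORCE]. ROWS is JSON, a list of rows, each a list of 4 numbers: the shift along the tool's x, y, z in m, then the turn about the tool's z in rad. A call has 1 to 8 rows; each row shifts and turns the commanded pose from where the row before left it, along the tool's axes as they then stand; what a row does not reach is not made up. A row lasts 1/12 s, in which the tool goes at most 41.7 mm and 7.16 degrees, less where a joint would pass 70% of its speed; a pose out of reach is approached as far as the arm can. A call with a gripper value outside its range is refused whole. OPENING is the opening, from 0 (shut) to 1 (fully open), set as the call begins (- or left out, the last holds). The fingers move at their own pace and stop on an object; FORCE is the grip in N (left out, the last holds). Time passes only in rows, so rows that do not move let the fingers close. It gives the time, the measured TCP pose, the force, the opening and the grip force at its end, in the units of the state.
- r.read_state(): the state, without advancing time (a new reading comes with each control period).
- r.camera(name): name is "scene" or "top" or "wrist"; returns a dict with "img" (384x512x3 uint8, red, green, blue), "camera_matrix" (3x3 intrinsics, pixels), "dist_coeffs" ([k1, k2, p1, p2, k3] as OpenCV has them; the pictures are not rectified), "xyz" and "attitude" of the camera in the world. Camera axes: x right, y down, z forward; pixel columns grow to the right and rows downward; lengths in m; the calibration is good to about 2 mm. A picture is of the moment at which its call begins. There is no depth.
- r.close_job(): hands the job in; it is judged then, once.
Trained networks look in the newest picture that a camera, given by its name, has taken for a name from the list of things; names that differ only in an ending like _2 or _b are one class to them, and where a whole thing is asked for, a point or a joint stands for the part that bears it (a point fixed in the world has none). Each returns a list of dicts, best first, with "score" (0 to 1); they miss things now and then, are a little off and sometimes report something else, mostly with a low value. They report only what shows in the picture. A call takes as long as a camera call. They do not tell look-alikes from the thing itself.
- r.outline_of(thing, camera): "mask" (384x512 bool, what is visible of it) and "bbox" ([centre column, centre row, width, height] in pixels, round what is visible of it).
The state is a dict: "time": time; "joint_positions": joint angles; "joint_vel": joint speeds; "joint_torque": joint torques, N m; "ee_pos": TCP position; "eef_rot": TCP orientation; "ft_force": force on the tool from outside, world axes, zero at the start; "torque": the same for the moment, N m; "width": finger opening in m; "grip_force": force on a finger pad.
Only numpy, scipy, OpenCV 4.12 (cv2) and the standard library are available. Lean on these libraries where they do the work, as an engineer would, in place of code of your own. Each camera call takes 0.05 s, during which the arm holds its last target. There are 200 camera calls.

## Working session

There is one attempt and no reset: what is moved stays moved. The work goes in short steps, Python scripts to look and compute and a shell command to move; the robot and the scene stay as the last step left them, time stands still between calls to the robot, and variables do not carry over. Pictures are saved under pics/ and viewed, at most 10 in all, crops included, and the job is handed in when it is done.

```bash
mkdir -p pics; cat > h.py <<'E'
from bench import r
import numpy as np, cv2
from scipy.spatial.transform import Rotation as R
def cam(n):
    return r.camera(n)
def rot(c):
    a=np.array(c["attitude"],float)
    return R.from_quat(a).as_matrix() if a.size==4 else a.reshape(3,3)
def px2w(c,uv,z):
    p=cv2.undistortPoints(np.array(uv,float).reshape(-1,1,2),np.array(c["camera_matrix"]),np.array(c["dist_coeffs"])).reshape(-1,2)
    d=np.c_[p,np.ones(len(p))]@rot(c).T; o=np.array(c["xyz"])
    return o+d*((z-o[2])/d[:,2])[:,None]
def w2px(c,P):
    M=rot(c).T; t=-M@np.array(c["xyz"])
    return cv2.projectPoints(np.array(P,float).reshape(-1,3),cv2.Rodrigues(M)[0],t,np.array(c["camera_matrix"]),np.array(c["dist_coeffs"]))[0].reshape(-1,2)
def save(c,n): cv2.imwrite(f"pics/{n}.png",c["img"][:,:,::-1])
E
python3 - <<'E'
from h import *
c1=cam("top");c2=cam("scene")
cv2.imwrite("pics/a.png",c1["img"][:,:,::-1]);save(c2,"b")
for n,c in(("top",c1),("scene",c2)):
    print(n,c["xyz"],c["attitude"])
    for t in("fuse_long","fuse_short","fixture","relay","brick"):
        for o in r.outline_of(t,n)[:4]:
            m=o["mask"].astype(np.uint8); print(t,round(o["score"],2),np.round(o["bbox"]),np.round(px2w(c,[o["bbox"][:2]],0.03)[0],3))
print(r.read_state())
E
```

```text
top [0.33668696 0.01101316 1.07994357] [-0.69792783  0.70984716 -0.07512402  0.0580529 ]
fuse_long 0.74 [128. 237.  28.  34.] [0.407 0.344 0.03 ]
fuse_short 0.64 [166. 214.  21.  16.] [0.471 0.235 0.03 ]
fixture 0.77 [317. 192.  53.  27.] [ 0.526 -0.199  0.03 ]
relay 0.4 [368. 187.  11.  17.] [ 0.541 -0.352  0.03 ]
brick 0.92 [343. 150.  31.  17.] [ 0.653 -0.283  0.03 ]
brick 0.3 [317. 192.  52.  33.] [ 0.527 -0.198  0.03 ]
scene [-0.04195993  0.63093351  0.69174191] [-0.32721765  0.82750703 -0.42582754  0.16380365]
fuse_long 0.88 [190. 317.  14.  45.] [0.391 0.362 0.03 ]
fuse_long 0.78 [142. 288.  42.  30.] [0.526 0.385 0.03 ]
fuse_short 0.75 [210. 268.  10.  24.] [0.464 0.246 0.03 ]
fixture 0.73 [303. 177.  55.  38.] [ 0.541 -0.199  0.03 ]
relay 0.45 [331. 164.  10.  10.] [ 0.522 -0.318  0.03 ]
relay 0.15 [209. 269.  15.  26.] [0.463 0.25  0.03 ]
brick 0.45 [293. 159.  18.  13.] [ 0.631 -0.262  0.03 ]
{'time': 0.6, 'joint_positions': array([ 1.16541803,  0.33221653, -0.06469924,  1.46011212,  0.02157472,
        1.34988752, -0.08851043]), 'joint_vel': array([ 4.98352968e-05,  1.90236770e-03, -1.03769238e-03, -3.61816317e-04,
        1.05400452e-04,  1.01808137e-03,  2.43722373e-03]), 'joint_torque': array([-4.81024763e-04, -6.22763872e+01,  2.44583114e-02, -3.89988327e+01,
       -6.12028060e-02,  3.18002072e-02,  9.95192728e-07]), 'ee_pos': array([ 0.23346974, -0.5797776 ,  0.20775939]), 'eef_rot': array([9.81742188e-01, 1.90216391e-01, 2.77240528e-05, 2.92822081e-05]), 'ft_force': array([ 0.80640228,  0.36170867, -0.31390272]), 'torque': array([0.0217794 , 0.02209899, 0.01591285]), 'grip_force': 0.0, 'width': 0.08717285651917782}
```

```bash
python3 - <<'E'
import cv2
a=cv2.imread("pics/a.png")[120:280,90:410]; cv2.imwrite("pics/a2.png",cv2.resize(a,None,fx=2.5,fy=2.5,interpolation=2))
b=cv2.imread("pics/b.png")[130:350,100:360]; cv2.imwrite("pics/b2.png",cv2.resize(b,None,fx=2.5,fy=2.5,interpolation=2))
E
```

```text
(no output)
```

View pics/a2.png

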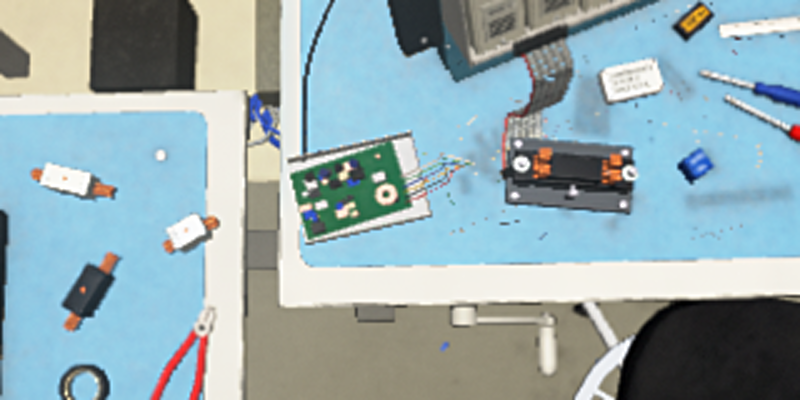

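View pics/b2.png

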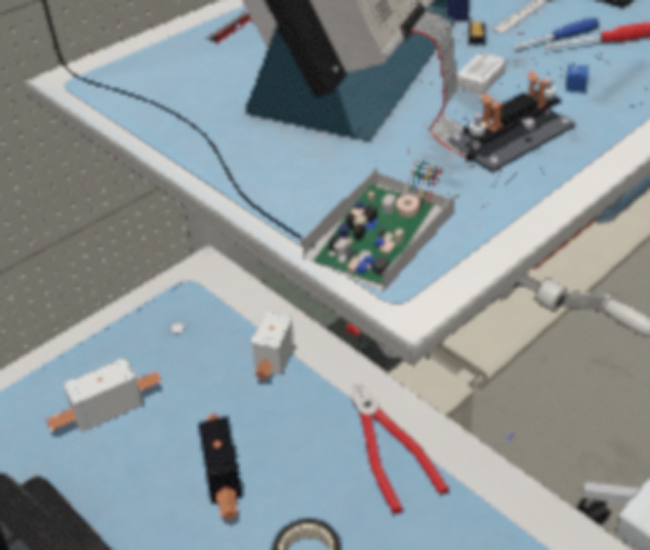

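```bash
cat >> h.py <<'E'
def white(img,x0,y0,x1,y1,th=150):
    m=np.zeros(img.shape[:2],np.uint8); s=img[y0:y1,x0:x1].astype(int)
    m[y0:y1,x0:x1]=((s.min(2)>th)&(s.max(2)-s.min(2)<40))
    return m
def toolshift(target,st=None):
    st=st or r.read_state(); return R.from_quat(st["eef_rot"]).inv().apply(np.array(target)-st["ee_pos"])
def yawax(st=None):
    st=st or r.read_state(); M=R.from_quat(st["eef_rot"]).as_matrix(); return np.degrees(np.arctan2(M[1,1],M[0,1])),np.degrees(np.arctan2(M[1,0],M[0,0]))
E
python3 - <<'E'
from h import *
c=cam("top"); g=c["img"].astype(int)
m=white(c["img"],98,178,142,206); 
n,l,s,ce=cv2.connectedComponentsWithStats(m); k=1+np.argmax(s[1:,4]);print(s[k],ce[k])
cu=np.zeros_like(m); q=g[178:206,98:142]; cu[178:206,98:142]=(q[:,:,0]-q[:,:,2]>40)
n,l,s2,ce2=cv2.connectedComponentsWithStats(cu)
for i in range(1,n):
    if s2[i,4]>5: print("cu",s2[i],ce2[i],px2w(c,[ce2[i]],.014))
print(px2w(c,[ce[k]],.038))
m[l>0]=1
for o in r.outline_of("fixture","top")[:1]:
    ct=np.argwhere(o["mask"])[:,::-1].astype(np.float32); b=cv2.minAreaRect(ct); w=px2w(c,cv2.boxPoints(b),.01); print(b,w.round(3),w.mean(0))
print(yawax())
E
```

```text
[106 185  21  13 174] [115.71264368 191.01149425]
cu [103 188   4   4  15] [104.4 189.4] [[0.54697574 0.42585163 0.014     ]]
cu [127 193   9   6  36] [130.77777778 195.52777778] [[0.52750923 0.34553725 0.014     ]]
[[0.53702098 0.38277795 0.038     ]]
((317.36175537109375, 189.29705810546875), (51.38665008544922, 26.920469284057617), 4.39870548248291) [[ 0.506 -0.123  0.01 ]
 [ 0.586 -0.132  0.01 ]
 [ 0.572 -0.286  0.01 ]
 [ 0.492 -0.274  0.01 ]] [ 0.53902269 -0.20366941  0.01      ]
(np.float64(-68.06434270979385), np.float64(21.935657514967264))
```

```bash
python3 -m pendant '[[0.032,-0.007,-0.005,0],[0.032,-0.007,-0.005,0],[0.032,-0.007,-0.005,0],[0.032,-0.007,-0.005,0],[0.032,-0.007,-0.005,0],[0.032,-0.007,-0.005,0],[0.032,-0.007,-0.005,0]]' 1 && python3 -m pendant '[[0.013,-0.032,0,0],[0.013,-0.032,0,0],[0.013,-0.032,0,0],[0.013,-0.032,0,0],[0.013,-0.032,0,0],[0.013,-0.032,0,0],[0.013,-0.032,0,0],[0.013,-0.032,0,0]]'
```

```text
time: 1.28
ee_pos: [0.4241, -0.4496, 0.2432]
eef_rot: [0.982, 0.19, 0.0, 0.0]
ft_force: [0.3, 0.0, 0.2]
width: 0.0868
grip_force: 0.0
time: 1.95
ee_pos: [0.4235, -0.1727, 0.2429]
eef_rot: [0.982, 0.19, 0.0, 0.0]
ft_force: [0.8, -0.1, -0.7]
width: 0.0868
grip_force: 0.0
```

```bash
python3 -m pendant '[[0.013,-0.032,0,0],[0.013,-0.032,0,0],[0.013,-0.032,0,0],[0.013,-0.032,0,0],[0.013,-0.032,0,0],[0.013,-0.032,0,0],[0.013,-0.032,0,0],[0.013,-0.032,0,0]]' && python3 -m pendant '[[0.025,-0.02,0,0],[0.025,-0.02,0,0],[0.025,-0.02,0,0],[0.025,-0.02,0,0],[0.025,-0.02,0,0],[0.025,-0.02,0,0],[0.02,-0.02,0,0]]' && python3 -m pendant '[[0,0,0,-0.119],[0,0,0,-0.119],[0,0,0,-0.119],[0,0,0,-0.119],[0,0,0,-0.119],[0,0,0,-0.119],[0,0,0,-0.119],[0,0,0,-0.119]]' && python3 - <<'E'
from h import *
c=cam("wrist"); save(c,"w1"); print(c["xyz"],R.from_matrix(rot(c)).as_matrix().round(2),yawax(),r.read_state()["ee_pos"],r.read_state()["joint_positions"].round(2))
for t in("fuse_long","fuse_short"):
  for o in r.outline_of(t,"wrist")[:3]: print(t,o["score"],o["bbox"],px2w(c,[o["bbox"][:2]],.03))
E
```

```text
time: 2.62
ee_pos: [0.4244, 0.1036, 0.2431]
eef_rot: [0.982, 0.19, 0.0, 0.0]
ft_force: [0.4, -0.9, -0.6]
width: 0.0874
grip_force: 0.0
time: 3.2
ee_pos: [0.5313, 0.2965, 0.2422]
eef_rot: [0.982, 0.19, -0.0, -0.0]
ft_force: [-0.4, -0.4, 0.3]
width: 0.0873
grip_force: 0.0
time: 3.87
ee_pos: [0.5301, 0.2952, 0.2428]
eef_rot: [0.784, 0.621, 0.0, 0.0]
ft_force: [0.3, 0.2, -0.2]
width: 0.0869
grip_force: 0.0
[0.54560044 0.36228419 0.42008433] [[ 0.97 -0.22 -0.06]
 [-0.23 -0.94 -0.24]
 [ 0.    0.25 -0.97]] (np.float64(-12.704945471158599), np.float64(77.29505335143476)) [0.53019507 0.29509265 0.24265312] [ 0.16  0.45 -1.02  1.42  0.38  1.48 -1.06]
fuse_long 0.85 [244.3, 97.0, 20.6, 78.9] [[0.5361868  0.38519504 0.03      ]]
fuse_long 0.56 [160.8, 140.8, 74.8, 36.7] [[0.41277196 0.35616799 0.03      ]]
fuse_short 0.89 [229.1, 206.9, 41.8, 36.1] [[0.4790553  0.24398079 0.03      ]]
```

View pics/w1.png

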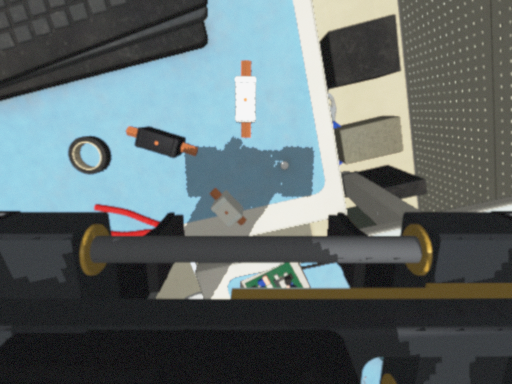

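```bash
python3 - <<'E'
from h import *
c=cam("wrist"); g=c["img"].astype(int)
m=white(c["img"],225,50,265,145,140)
b=cv2.minAreaRect(np.argwhere(m)[:,::-1].astype(np.float32)); w=px2w(c,cv2.boxPoints(b),.04);print(b,w.round(4),w.mean(0))
q=g[50:145,225:265]; cu=np.zeros_like(m); cu[50:145,225:265]=q[:,:,0]-q[:,:,2]>40
n,l,s,ce=cv2.connectedComponentsWithStats(cu); E=[px2w(c,[ce[i]],.018)[0] for i in range(1,n) if s[i,4]>20]; print(s,E)
d=E[0]-E[1]; mid=(E[0]+E[1])/2; print(np.degrees(np.arctan2(d[1],d[0])),mid,toolshift([mid[0],mid[1],.1]),toolshift([*w.mean(0)[:2],.1]))
E
```

```text
((244.5, 98.99999237060547), (77.99998474121094, 20.999996185302734), 90.0) [[0.5356 0.4299 0.04  ]
 [0.5607 0.4237 0.04  ]
 [0.538  0.3314 0.04  ]
 [0.5113 0.3379 0.04  ]] [0.53638081 0.38071739 0.04      ]
[[     0      0    512    384 196322]
 [   241     60      9     17    137]
 [   243     98      4      3      9]
 [   241    122     10     16    140]] [array([0.54645625, 0.42092421, 0.018     ]), array([0.52749533, 0.34428623, 0.018     ])]
76.10356471754845 [0.53697579 0.38260522 0.018     ] [ 0.08649829 -0.01416966  0.14267359] [ 0.08452308 -0.01429788  0.14267363]
```

```bash
python3 -m pendant '[[0.022,-0.0035,0.02,0.01],[0.022,-0.0035,0.025,0.01],[0.022,-0.0035,0.025,0],[0.02,-0.0035,0.025,0],[0,0,0.025,0],[0,0,0.025,0],[0,0,0,0],[0,0,0,0]]' && python3 - <<'E'
from h import *
print(toolshift([.537,.3833,.023]),yawax())
E
```

```text
time: 4.73
ee_pos: [0.5373, 0.3816, 0.0972]
eef_rot: [0.792, 0.61, -0.001, 0.0]
ft_force: [0.0, 0.1, 1.4]
width: 0.0867
grip_force: 0.0
[ 0.00174907 -0.00063307  0.0741692 ] (np.float64(-14.809883149135617), np.float64(75.19023833285867))
```

```bash
python3 -m pendant '[[0.002,-0.0005,0.02,-0.01],[0,0,0.02,0],[0,0,0.02,0],[0,0,0.014,0],[0,0,0,0],[0,0,0,0]]' && python3 -m pendant '[[0,0,0,0],[0,0,0,0],[0,0,0,0],[0,0,0,0],[0,0,0,0],[0,0,0,0],[0,0,0,0],[0,0,0,0]]' 0.1 50
```

```text
time: 5.23
ee_pos: [0.5381, 0.3843, 0.0248]
eef_rot: [0.789, 0.615, 0.0, 0.0]
ft_force: [-0.5, 0.2, 0.6]
width: 0.0872
grip_force: 0.0
time: 5.9
ee_pos: [0.5377, 0.3842, 0.0237]
eef_rot: [0.789, 0.615, -0.0, 0.0]
ft_force: [0.2, -0.3, 0.2]
width: 0.0413
grip_force: 0.0
```

```bash
python3 -m pendant '[[0,0,0,0],[0,0,0,0],[0,0,0,0],[0,0,0,0],[0,0,0,0],[0,0,0,0],[0,0,0,0],[0,0,0,0]]' && python3 -m pendant '[[0,0,-0.02,0],[0,0,-0.03,0],[0,0,-0.035,0],[0,0,-0.035,0],[0,0,-0.035,0],[0,0,-0.035,0],[0,0,-0.03,0],[0,0,0,0]]' && python3 - <<'E'
from h import *
print(yawax(),toolshift([.42,.10,.243]))
E
```

```text
time: 6.57
ee_pos: [0.5377, 0.3842, 0.0237]
eef_rot: [0.789, 0.615, -0.0, 0.0]
ft_force: [-0.6, -0.3, -0.9]
width: 0.0233
grip_force: 50.0
time: 7.23
ee_pos: [0.5387, 0.3862, 0.2506]
eef_rot: [0.789, 0.615, 0.004, -0.0]
ft_force: [0.7, 0.8, -1.4]
width: 0.0237
grip_force: 50.0
(np.float64(-14.101060832050585), np.float64(75.90089661223544)) [-0.30651637 -0.04539434  0.00528779]
```

```bash
python3 -m pendant '[[-0.0375,-0.0057,0,0],[-0.0375,-0.0057,0,0],[-0.0375,-0.0057,0,0],[-0.0375,-0.0057,0,0],[-0.0375,-0.0057,0,0],[-0.0375,-0.0057,0,0],[-0.0375,-0.0057,0,0],[-0.0375,-0.0057,0,0]]' && python3 -m pendant '[[-0.0315,0.008,0,0],[-0.0315,0.008,0,0],[-0.0315,0.008,0,0],[-0.0315,0.008,0,0],[-0.0315,0.008,0,0],[-0.0315,0.008,0,0]]' && python3 -m pendant '[[-0.0315,0.008,0,0],[-0.0315,0.008,0,0],[-0.0315,0.008,0,0],[-0.0315,0.008,0,0],[-0.0315,0.008,0,0],[-0.0315,0.008,0,0],[0,0,0,-0.077],[0,0,0,-0.077]]' && python3 - <<'E'
from h import *
print(yawax(),toolshift([.52,-.29,.24]),r.read_state()["joint_positions"].round(2))
E
```

```text
time: 7.9
ee_pos: [0.4193, 0.1029, 0.2432]
eef_rot: [0.789, 0.615, 0.0, 0.0]
ft_force: [0.6, -1.7, -1.3]
width: 0.0236
grip_force: 50.0
time: 8.4
ee_pos: [0.4204, -0.0922, 0.2437]
eef_rot: [0.788, 0.615, -0.0, 0.0]
ft_force: [1.7, 0.5, -1.0]
width: 0.023
grip_force: 50.0
time: 9.07
ee_pos: [0.4206, -0.2874, 0.2429]
eef_rot: [0.739, 0.674, 0.0, -0.001]
ft_force: [0.2, 1.0, -1.1]
width: 0.0233
grip_force: 50.0
(np.float64(-5.268674579780873), np.float64(84.73127745473437)) [0.00656925 0.09917337 0.00281105] [ 1.05  0.1  -0.57  1.68  0.05  1.38  0.38]
```

```bash
python3 -m pendant '[[0.001,0.02,0,0],[0.001,0.02,0,0],[0.001,0.02,0,0],[0.001,0.02,0,0],[0.001,0.01,0,0],[0,0,0,0],[0,0,0,0]]' && python3 - <<'E'
from h import *
c=cam("wrist"); save(c,"w2"); print(c["xyz"],r.read_state()["ee_pos"])
cv2.imwrite("pics/w2b.png",cv2.resize(c["img"][:,:,::-1],(800,600),interpolation=2))
for t in("fixture","fuse_long","clips_left"):
  for o in r.outline_of(t,"wrist")[:3]: print(t,o["score"],o["bbox"],px2w(c,[o["bbox"][:2]],.03))
E
```

```text
time: 9.65
ee_pos: [0.5113, -0.2885, 0.2433]
eef_rot: [0.739, 0.674, -0.0, -0.001]
ft_force: [-0.8, 0.1, -1.5]
width: 0.0234
grip_force: 50.0
[ 0.51744271 -0.22011888  0.42064585] [ 0.51080969 -0.28894903  0.24355555]
fixture 0.62 [272.6, 95.5, 67.8, 120.9] [[ 0.54146418 -0.19989844  0.03      ]]
fuse_long 0.64 [253.8, 215.1, 43.8, 141.8] [[ 0.50169239 -0.3620104   0.03      ]]
clips_left 0.76 [270.5, 97.2, 61.0, 111.0] [[ 0.53857289 -0.20175983  0.03      ]]
```

View pics/w2b.png

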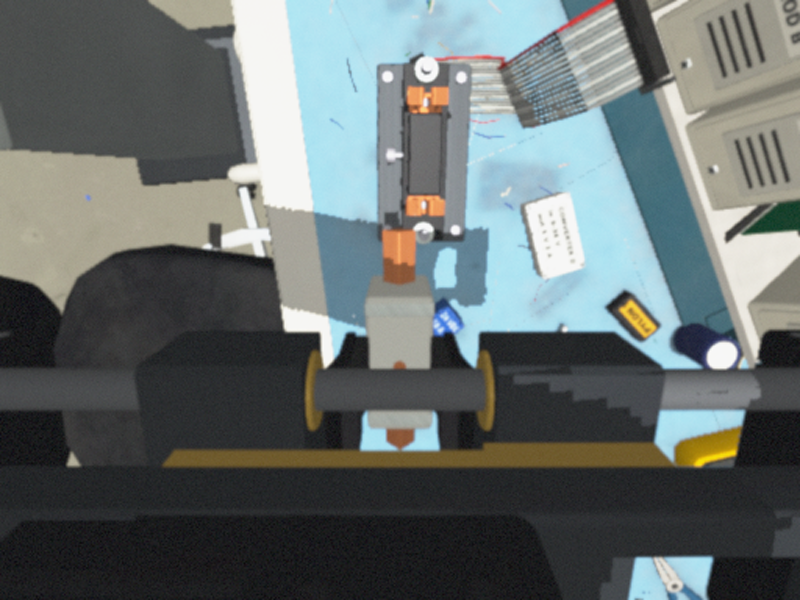

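```bash
python3 - <<'E'
from h import *
c=cam("wrist"); g=c["img"].astype(int); st=r.read_state()
m=white(c["img"],240,35,302,158,140)
n,l,s,ce=cv2.connectedComponentsWithStats(m)
for i in range(1,n):
    if s[i,4]>3: print("w",s[i],ce[i].round(1),px2w(c,[ce[i]],.01)[0].round(4),px2w(c,[ce[i]],.063)[0].round(4))
cu=((g[:,:,0]-g[:,:,2]>40)&(g[:,:,0]>100)).astype(np.uint8); cu[:35]=0; cu[190:]=0; cu[:,:240]=0; cu[:,300:]=0
n,l,s,ce=cv2.connectedComponentsWithStats(cu)
for i in range(1,n):
    if s[i,4]>8: print("cu",s[i],ce[i].round(1),px2w(c,[ce[i]],.06)[0].round(4))
for rr in range(144,184,4):
    xs=np.nonzero(cu[rr,240:275])[0]+240
    if len(xs): print(rr,xs.min(),xs.max())
for rr in range(178,215,6):
    x=g[rr,225:290].min(1); print(rr,x[::2])
E
python3 -c "
import cv2
b=cv2.imread('pics/w2.png')[30:210,215:335]; cv2.imwrite('pics/w2c.png',cv2.resize(b,None,fx=3.3,fy=3.3,interpolation=2))"
```

```text
w [265  35  37  17 282] [277.2  41.7] [ 0.5538 -0.1332  0.01  ] [ 0.5491 -0.1445  0.063 ]
w [243  40  15  98 898] [249.   84.8] [ 0.5116 -0.1832  0.01  ] [ 0.5123 -0.188   0.063 ]
w [285  42  15 108 555] [290.  99.] [ 0.5659 -0.2069  0.01  ] [ 0.5595 -0.2086  0.063 ]
w [301  45   1  12  12] [301.   50.5] [ 0.5843 -0.1468  0.01  ] [ 0.5756 -0.1563  0.063 ]
w [298  58   4  14  28] [300.4  64.3] [ 0.5826 -0.1637  0.01  ] [ 0.5741 -0.171   0.063 ]
w [271  62   4   5  16] [272.4  64.4] [ 0.5453 -0.1604  0.01  ] [ 0.5416 -0.1682  0.063 ]
w [300  73   2   4   7] [300.4  74.7] [ 0.5819 -0.1768  0.01  ] [ 0.5735 -0.1825  0.063 ]
w [297  90   4   3   6] [298.7  90.8] [ 0.5784 -0.1973  0.01  ] [ 0.5705 -0.2003  0.063 ]
w [297 103   3   3   7] [298.  103.7] [ 0.5765 -0.2141  0.01  ] [ 0.5688 -0.2149  0.063 ]
w [292 113   2   3   4] [292.5 113.8] [ 0.5681 -0.2268  0.01  ] [ 0.5615 -0.226   0.063 ]
w [295 113   4  11  14] [296.4 117.2] [ 0.5732 -0.232   0.01  ] [ 0.5659 -0.2305  0.063 ]
w [270 128   3   5  11] [271. 130.] [ 0.5365 -0.2462  0.01  ] [ 0.534  -0.2429  0.063 ]
w [253 130   2   4   6] 
[... 791 characters left out ...]
 113]
190 [ 99 100  97  99 104 139 144 144 144 145 147 147 144 147 147 147 147 147
 147 148 147 147 149 148 148 141 113 104  83  56  68  98 102]
196 [ 97  99  97  99 135 167 167 171 165 169 170 163 163 163 170 166 169 169
 169 173 174 173 167 169 173 172 149  42  42  48  70  67  70]
202 [ 99 103  98  97 116 150 160 161 160 159 158 161 161 158 155 157 158 158
 159 158 161 161 162 158 160 153 121  92  84 158 212 150  93]
208 [163 161 155 127 119 150 163 163 162 162 162 161 161 161 161 162 161 163
 165 160 162 162 164 162 162 155 144 181 132 143  73 121 205]
214 [ 29  70 124 139 127 145 159 162 165 164 163 162 165 162 161 163 163 162
 159 160 162 164 160 163 161 151 102  58  51  44  26  27  38]
```

View pics/w2c.png

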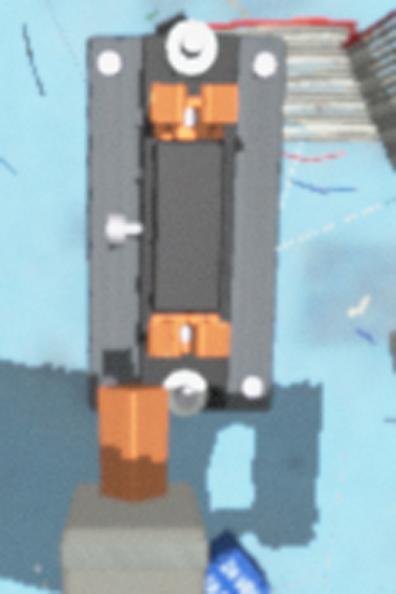

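```bash
python3 - <<'E'
from h import *
c=cam("wrist"); st=r.read_state()
s=px2w(c,[[247.7,49.4],[295,49.4],[291.4,147]],.0115); print(s.round(4),np.linalg.norm(s[0]-s[1]),np.linalg.norm(s[2]-s[1]))
ctr=(s[0]+s[2])/2; d=s[1]-s[2]; print("screws",ctr,np.degrees(np.arctan2(d[1],d[0])))
for z in(.060,.064,.07):
  p=px2w(c,[[272.6,43.6],[271.1,148.5]],z); d=p[0]-p[1]; print("posts",z,p.mean(0),np.linalg.norm(d),np.degrees(np.arctan2(d[1],d[0])))
for z in (.06,.07):
  p=px2w(c,[[272.3,63.9],[271.4,131.5]],z); d=p[0]-p[1]; print("clips",z,p.mean(0),np.linalg.norm(d),np.degrees(np.arctan2(d[1],d[0])))
zt=st["ee_pos"][2]-.0237
b=px2w(c,[[255,146.0],[255.2,180]],zt+.014); print("bar",b.round(4), px2w(c,[[244,150],[265.5,150]],zt+.014).round(4))
M=R.from_quat(st["eef_rot"]).as_matrix(); 
print("bar in tool",((b-st["ee_pos"])@M).round(4), px2w(c,[[234,196],[277,196]],zt+.04)@M-st["ee_pos"]@M)
print(st["ee_pos"],yawax())
E
```

```text
[[ 0.5144 -0.1392  0.0115]
 [ 0.5764 -0.145   0.0115]
 [ 0.5637 -0.2726  0.0115]] 0.062291889142829696 0.12821796705704377
screws [ 0.53906903 -0.20588286  0.0115    ] 84.29843897174005
posts 0.06 [ 0.53828956 -0.20564545  0.06      ] 0.12109035049674062 84.59127769188078
posts 0.064 [ 0.53805343 -0.20581125  0.064     ] 0.11974991473800387 84.59127769188078
posts 0.07 [ 0.53769923 -0.20605996  0.07      ] 0.11773926109989864 84.59127769188078
clips 0.06 [ 0.53827962 -0.20603567  0.06      ] 0.07814852090521623 84.6516516058461
clips 0.07 [ 0.53768957 -0.20643938  0.07      ] 0.07598581612560286 84.65165160584611
bar [[ 0.5147 -0.2415  0.2344]
 [ 0.5127 -0.2641  0.2344]] [[ 0.5073 -0.2434  0.2344]
 [ 0.5213 -0.2447  0.2344]]
bar in tool [[ 0.048  -0.0006  0.0097]
 [ 0.0253 -0.0005  0.0097]] [[ 0.0217228  -0.01291228 -0.01631876]
 [ 0.02170122  0.01227961 -0.0163143 ]]
[ 0.51090767 -0.28930114  0.24407874] (np.float64(-5.31705545642035), np.float64(84.68293687810304))
```

```bash
python3 -m pendant '[[0.0175,0.004,0,0],[0.0175,0.004,0,0],[0.0175,0.004,0,0],[0.0175,0.004,0,0],[0.0175,0.004,0,0]]' && python3 -m pendant '[[0,0,0.02,0],[0,0,0.025,0],[0,0,0.025,0],[0,0,0.025,0],[0,0,0.02,0],[0,0,0.012,0],[0,0,0,0],[0,0,0,0]]' && python3 - <<'E'
from h import *
c=cam("wrist"); save(c,"w3"); st=r.read_state(); print(st["ee_pos"],yawax(),st["ft_force"],toolshift([.5392,-.2039,.115]))
b=c["img"][100:280,180:340,::-1]; cv2.imwrite("pics/w3c.png",cv2.resize(b,None,fx=3.3,fy=3.3,interpolation=2))
E
```

```text
time: 10.37
ee_pos: [0.5394, -0.2031, 0.244]
eef_rot: [0.739, 0.674, -0.0, 0.0]
ft_force: [1.4, 0.3, -0.8]
width: 0.0232
grip_force: 50.0
time: 11.03
ee_pos: [0.5395, -0.2037, 0.1172]
eef_rot: [0.739, 0.674, 0.0, -0.0]
ft_force: [-0.6, 0.6, -0.0]
width: 0.0233
grip_force: 50.0
[ 0.54005885 -0.20388471  0.11802614] (np.float64(-5.2775347488923865), np.float64(84.72242561932624)) [-0.69055901  0.15882954 -1.1596155 ] [-9.27873554e-05 -8.58227419e-04  3.02492892e-03]
```

View pics/w3c.png

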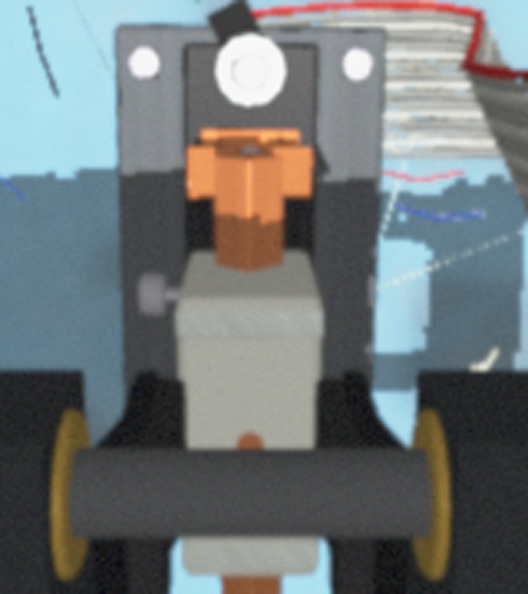

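```bash
python3 -m pendant '[[0,0,0.01,0],[0,0,0.01,0],[0,0,0.007,0],[0,0,0,0]]' && for i in 1; do python3 -m pendant '[[0,0,0.002,0],[0,0,0,0]]'; python3 -m pendant '[[0,0,0.002,0],[0,0,0,0]]';  done
```

```text
time: 11.42
ee_pos: [0.5384, -0.2034, 0.0879]
eef_rot: [0.739, 0.674, -0.001, -0.001]
ft_force: [0.0, -0.1, -1.6]
width: 0.0236
grip_force: 50.0
time: 11.58
ee_pos: [0.5394, -0.2036, 0.0876]
eef_rot: [0.739, 0.674, -0.0, -0.0]
ft_force: [-0.6, -0.0, -0.7]
width: 0.0235
grip_force: 50.0
time: 11.75
ee_pos: [0.5395, -0.2037, 0.0858]
eef_rot: [0.739, 0.674, 0.0, 0.0]
ft_force: [1.2, 0.3, -1.2]
width: 0.0234
grip_force: 50.0
```

```bash
python3 -m pendant '[[0,0,0.002,0],[0,0,0,0]]'|grep -E "ee|ft"; python3 -m pendant '[[0,0,0.002,0],[0,0,0,0]]'|grep -E "ee|ft";python3 -m pendant '[[0,0,0.002,0],[0,0,0,0]]'|grep -E "ee|ft"
```

```text
ee_pos: [0.5394, -0.2037, 0.0836]
eef_rot: [0.739, 0.674, -0.0, -0.0]
ft_force: [0.6, 0.1, -0.2]
ee_pos: [0.5395, -0.2038, 0.0817]
eef_rot: [0.739, 0.674, -0.0, 0.0]
ft_force: [-0.2, 0.2, -0.2]
ee_pos: [0.54, -0.204, 0.0805]
eef_rot: [0.739, 0.674, 0.0, 0.001]
ft_force: [-0.7, 0.1, 5.1]
```

```bash
python3 -m pendant '[[0,0,0.001,0],[0,0,0,0],[0,0,0,0]]'|grep -E "ee_|ft"; python3 -m pendant '[[0,0,0.001,0],[0,0,0,0],[0,0,0,0]]'|grep -E "ee_|ft"
```

```text
ee_pos: [0.5403, -0.2041, 0.08]
ft_force: [-0.4, 1.0, 9.1]
ee_pos: [0.5408, -0.2042, 0.0794]
ft_force: [-1.4, -0.5, 10.5]
```

```bash
python3 -m pendant '[[0,-0.001,0.001,0],[0,0,0,0],[0,0,0,0]]'|grep -E "ee_|ft"; python3 -m pendant '[[0,0,0.001,0],[0,0,0,0],[0,0,0,0]]'|grep -E "ee_|ft|width"
```

```text
ee_pos: [0.5404, -0.2041, 0.079]
ft_force: [0.6, 0.3, 12.9]
ee_pos: [0.5407, -0.2041, 0.0783]
ft_force: [-1.3, 0.4, 14.4]
width: 0.0241
```

```bash
python3 -m pendant '[[0,-0.001,0.001,0],[0,0,0,0],[0,0,0,0]]'|grep -E "ee_|ft|rot"; python3 -m pendant '[[0,0,0.0007,0],[0,0,0,0],[0,0,0,0]]'|grep -E "ee_|ft|width"
```

```text
ee_pos: [0.5386, -0.2043, 0.0761]
eef_rot: [0.739, 0.674, 0.0, 0.002]
ft_force: [0.1, -1.3, 1.9]
ee_pos: [0.5376, -0.2034, 0.0738]
ft_force: [1.7, -0.9, -1.0]
width: 0.0234
```

```bash
python3 -m pendant '[[0,0.0015,0.0007,0],[0,0,0,0],[0,0,0,0]]'|grep -E "ee_|ft|rot"; python3 -m pendant '[[0,0,0.001,0],[0,0,0,0],[0,0,0,0]]'|grep -E "ee_|ft|rot"; python3 - <<'E'
from h import *
r.camera("wrist");c=cam("wrist"); save(c,"w4"); 
b=c["img"][100:280,180:340,::-1]; cv2.imwrite("pics/w4c.png",cv2.resize(b,None,fx=3.3,fy=3.3,interpolation=2))
s=r.read_state();print(s["ft_force"],s["ee_pos"])
E
```

```text
ee_pos: [0.5386, -0.2025, 0.0728]
eef_rot: [0.739, 0.674, -0.0, -0.001]
ft_force: [-1.0, 3.7, -0.7]
ee_pos: [0.5388, -0.2021, 0.0724]
eef_rot: [0.738, 0.674, 0.0, -0.001]
ft_force: [-3.3, 6.6, 4.4]
[-2.51153021  6.48932756  4.06765164] [ 0.53874225 -0.20214046  0.07242277]
```

View pics/w4c.png

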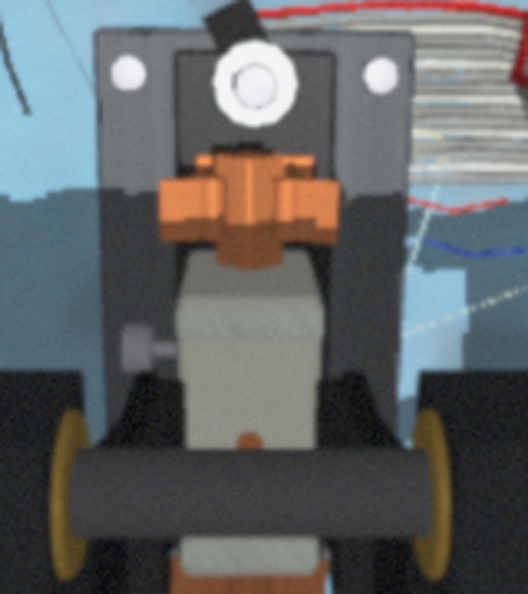

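```bash
python3 - <<'E'
from h import *
c=cam("wrist"); s=r.read_state(); print(s["ft_force"],s["torque"],yawax(s))
f=lambda u,v,z: px2w(c,[[180+u/3.3,100+v/3.3]],z)[0]
a=np.radians(84.5); ey=np.array([np.cos(a),np.sin(a),0]); ex=np.array([np.sin(a),-np.cos(a),0])
O=np.array([.5385,-.2058,0])
for n,u,v,z in(("screwL",128,73,.0115),("screwR",380,75,.0115),("post",255,85,.062),("tip",249,152,.062),("clip outer L",180,180,.071),("clip outer R",318,180,.071),("clip inner",180,235,.055),("blockTopNear",248,250,.088),("bL",177,300,.088),("bR",323,300,.088)):
    p=f(u,v,z)-O; print(n,(1000*np.array([p@ex,p@ey])).round(1))
E
```

```text
[-2.48746211  5.81178357  4.68965857] [ 1.44470346  0.70789679 -0.11644976] (np.float64(-5.208532556126756), np.float64(84.7913909633749))
screwL [-30.5  65.3]
screwR [31.6 65.1]
post [ 0.5 64.6]
tip [-0.6 51.6]
clip outer L [-13.6  47.2]
clip outer R [12.6 47.3]
clip inner [-15.   33.4]
blockTopNear [-0.7 37.4]
bL [-13.2  28.2]
bR [12.7 28.3]
```

```bash
python3 - <<'E'
from h import *
c=cam("scene"); save(c,"s5"); 
b=c["img"][130:230,240:370,::-1]; cv2.imwrite("pics/s5c.png",cv2.resize(b,None,fx=5.5,fy=5.5,interpolation=2))
E
```

```text
(no output)
```

View pics/s5c.png

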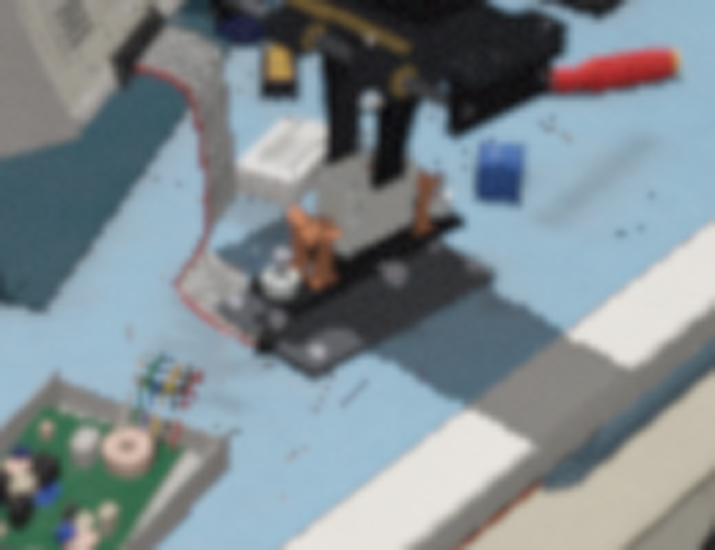

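```bash
python3 -m pendant '[[0.0015,-0.0006,0,0],[0,0,0,0],[0,0,0,0]]'|grep -E "ee_|ft|rot"; python3 -m pendant '[[0,0,0.001,0],[0,0,0,0],[0,0,0,0]]'|grep -E "ee_|ft|rot";  python3 -m pendant '[[0,0,0.001,0],[0,0,0,0],[0,0,0,0]]'|grep -E "ee_|ft|rot"
```

```text
ee_pos: [0.5385, -0.2018, 0.0723]
eef_rot: [0.739, 0.674, 0.0, -0.0]
ft_force: [-0.8, 3.6, 1.4]
ee_pos: [0.5386, -0.2018, 0.0722]
eef_rot: [0.739, 0.674, -0.0, 0.0]
ft_force: [-4.9, 4.1, 10.5]
ee_pos: [0.5388, -0.2019, 0.0721]
eef_rot: [0.739, 0.674, -0.0, 0.0]
ft_force: [-8.5, 5.3, 18.7]
```

```bash
python3 -m pendant '[[0.0008,-0.0002,-0.0022,0],[0,0,0,0],[0,0,0,0]]'|grep -E "ee_|ft|rot"; python3 -m pendant '[[0,0,0,0],[0,0,0,0],[0,0,0,0],[0,0,0,0],[0,0,0,0],[0,0,0,0],[0,0,0,0],[0,0,0,0]]' 0.6 && python3 -m pendant '[[0,0,-0.003,0],[0,0,-0.01,0],[0,0,-0.02,0],[0,0,-0.03,0],[0,0,-0.03,0],[-0.02,0,-0.03,0],[-0.03,0,-0.01,0],[-0.03,0,0,0]]' && python3 -m pendant '[[-0.015,0,0,0],[0,0,0,0],[0,0,0,0]]' && python3 - <<'E'
from h import *
c=cam("wrist"); save(c,"w6"); 
b=c["img"][20:190,190:350,::-1]; cv2.imwrite("pics/w6c.png",cv2.resize(b,None,fx=3.5,fy=3.5,interpolation=2))
E
```

```text
ee_pos: [0.5382, -0.2017, 0.0724]
eef_rot: [0.739, 0.674, -0.0, 0.0]
ft_force: [-1.3, 0.8, -1.0]
time: 16.12
ee_pos: [0.5384, -0.2013, 0.0726]
eef_rot: [0.739, 0.674, 0.0, 0.0]
ft_force: [-0.6, 0.4, 0.3]
width: 0.0517
grip_force: 0.0
time: 16.78
ee_pos: [0.5329, -0.2816, 0.2107]
eef_rot: [0.738, 0.675, 0.001, 0.003]
ft_force: [-0.3, -0.1, -0.5]
width: 0.0524
grip_force: 0.0
time: 17.03
ee_pos: [0.5294, -0.296, 0.2055]
eef_rot: [0.739, 0.673, 0.0, -0.0]
ft_force: [0.5, 0.4, -0.1]
width: 0.0517
grip_force: 0.0
```

View pics/w6c.png

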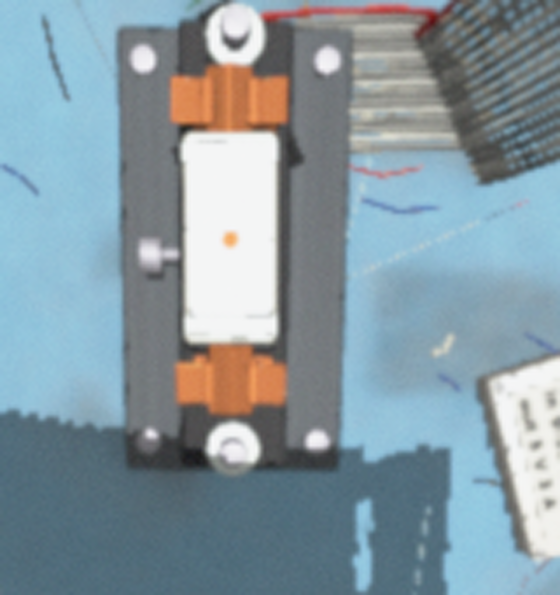

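```bash
python3 -c "
from bench import r
print(r.close_job())"
```

```text
the job is handed in; nothing more can be done
None
```

The longer white fuse is snapped into both clip pairs and released. It pressed firm on the saddle at 18.7 N, the highest push I read, and looks centred and in line in the last picture. The job was handed in at about 17 s; no verdict was returned.

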